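# Set the tool brackets on the rail to equal gaps with the spacer block

## Task

Take the orange spacer block from its blue holder and use it to set equal gaps along the row on the rail, working outward from the red end stop. In each gap in turn, lower the nose with the flat face towards the red stop, feel for the yellow buffer plate on the nearer part and rest against it without shifting it, then press the spacer fully down so that its bevel wedges the next black bracket away until the block is snug on both sides. Move the brackets only with the spacer, press gently throughout, then put the spacer back in its holder and let go, leaving everything else where it is.

Things in the scene. Friction and masses are not known exactly. Their poses are not given: they have to be found in the camera images.
- spacer: orange spacer block, 70 g, upright in the holder at the start. Origin: middle of its 40 mm (x) by 26 mm (y) body, at the height of the nose's underside; z up. Full width y -13 to +13 mm from z = 36 to 58 mm. Flange 60 mm along x, 26 mm along y, at z = 52 to 58 mm carries it in the holder. In use its y axis points the same way as the rail's y axis.
- spacer_nose (a point): middle of the spacer's 5 mm wide nose tip (spacer frame y = -10.5 mm, z = 0). The flat face, y = -13 mm, is upright all the way and goes towards the red stop; the other (+y) side is a straight bevel from y = -8 mm at z = 0 out to y = +13 mm at z = 36 mm, where the full width begins. Fully down means nose on or just above the rail.
- spacer_stem (a point): middle of the spacer's grip stem (spacer frame x = y = 0, z = 80 mm), 24 mm along x by 20 mm along y, z = 58 to 102 mm; a white spot marks its top.
- holder: blue holder block fixed to the table, 76 x 64 x 60 mm high, with a pocket 44 mm along x by 29 mm along y, 55 mm deep, open at the top in its middle. Origin: centre of its underside. The spacer hangs in it by its flange with its own axes along the holder's and its origin 8 mm above the holder's origin.
- rail: aluminium extrusion fixed to the table, 40 mm wide (x), 320 mm long (y), 20 mm high. Origin: centre of its underside; the row runs along +y, from the red stop outward: stop, bracket1, bracket2, bracket3.
- stop: red end stop fixed on the rail, 50 x 24 x 54 mm (across, along, high). Origin: centre of its underside on the rail's top; axes as the rail's; faces at y = -12, +12 mm. Like bracket1 and bracket2 it carries on its +y face a rigid yellow buffer plate, 44 mm wide, as high as the part, standing 2 to 6 mm proud: set differently on each part and not measured. Gaps count from plate to next bracket.
- bracket1: nearest the stop of three black tool brackets, 50 x 24 x 54 mm (across rail, along it, high), two round holes in the top. Slides along the rail (y) with about 6 N drag, stays where left. Origin: centre of its underside on the rail's top; axes as the rail's; faces at y = -12, +12 mm. +y face with yellow plate, see stop. Gap from the stop's plate 12 to 22 mm at the start.
- bracket2: the middle one of three black tool brackets, 50 x 24 x 54 mm (across rail, along it, high), two round holes in the top. Slides along the rail (y) with about 4.5 N drag, stays where left. Origin: centre of its underside on the rail's top; axes as the rail's; faces at y = -12, +12 mm. +y face with yellow plate, see stop. Once bracket1 is set, the gap from its plate is 11 to 23 mm.
- bracket3: the outermost of three black tool brackets, 50 x 24 x 54 mm (across rail, along it, high), two round holes in the top. Slides along the rail (y) with about 3 N drag, stays where left. Origin: centre of its underside on the rail's top; axes as the rail's; faces at y = -12, +12 mm. It has no plate. Once bracket2 is set, the gap from its plate is 10 to 25 mm.
- spare_bracket: loose black spare bracket on the table, bystander, 50 x 24 x 54 mm
- screwdriver: loose screwdriver on the table, bystander
- wrench: loose wrench on the table, bystander
- scraper: loose scraper on the table, bystander
- jar: jar, bystander, 56 mm across, 75 mm high
Things that resemble listed ones, but are neither listed nor needed, are in the scene too. Several things look just like the holder: the one meant starts nearest to the robot's base.

How it is judged:
On the way, in this order (a step that is already met when the one before it is completed fails the run):
1. the spacer is pressed fully down (nose less than 8 mm above the rail, upright) in the first gap, snug against the parts on both sides, and that gap then measures 26 mm (24.5 to 27.5 mm) (z of spacer in the frame of rail below 0.028 m and angle between spacer's own z axis and vertical below 0.12 rad and contact force between spacer and stop above 0.3 N and contact force between spacer and bracket1 above 0.3 N and y of plate0_c0 in the frame of bracket1 between -0.0445 and -0.0415 m), for 0.2 s.
2. the spacer is pressed fully down (nose less than 8 mm above the rail, upright) in the second gap, snug against the parts on both sides, and that gap then measures 26 mm (24.5 to 27.5 mm) (z of spacer in the frame of rail below 0.028 m and angle between spacer's own z axis and vertical below 0.12 rad and contact force between spacer and bracket1 above 0.3 N and contact force between spacer and bracket2 above 0.3 N and y of plate1_c0 in the frame of bracket2 between -0.0445 and -0.0415 m), for 0.2 s.
3. the spacer is pressed fully down (nose less than 8 mm above the rail, upright) in the third gap, snug against the parts on both sides, and that gap then measures 26 mm (24.5 to 27.5 mm) (z of spacer in the frame of rail below 0.028 m and angle between spacer's own z axis and vertical below 0.12 rad and contact force between spacer and bracket2 above 0.3 N and contact force between spacer and bracket3 above 0.3 N and y of plate2_c0 in the frame of bracket3 between -0.0445 and -0.0415 m), for 0.2 s.
At the end, for the whole second after the job is handed in: All three gaps (each yellow plate's front to the next bracket) measure 26 mm within 1.5 mm, and the spacer hangs released and at rest in its holder: within 8 mm of the holder's middle, upright within 0.12 rad, its origin less than 12 mm above the holder's (y of plate0_c0 in the frame of bracket1 between -0.0445 and -0.0415 m and y of plate1_c0 in the frame of bracket2 between -0.0445 and -0.0415 m and y of plate2_c0 in the frame of bracket3 between -0.0445 and -0.0415 m and horizontal distance between spacer and holder below 0.008 m and z of spacer in the frame of holder below 0.012 m and angle between spacer's own z axis and vertical below 0.12 rad and linear speed of spacer below 0.02 m/s and contact force between spacer and the fingers below 0.05 N); the robot touches nothing.
It fails at once if the spacer is pressed against the stop or a bracket (plates included) with more than 20 N, or down on the rail with more than 40 N (contact force between spacer and stop above 20 N or contact force between spacer and bracket1 above 20 N or contact force between spacer and bracket2 above 20 N or contact force between spacer and bracket3 above 20 N or contact force between spacer and rail_c0 above 40 N).
It fails at once if the robot itself (fingers or arm) pushes a bracket, the stop or the rail (over 1 N) (contact force between any of the fingers, the arm and rail above 1 N).
It fails at once if a bystander is shifted by more than 15 mm (distance of any of spare_bracket, screwdriver, wrench, scraper, jar from where it was at the start of the episode above 0.015 m).
It also fails if it takes over 72 s, if anything falls off the work surface, if the arm or the gripper's body presses on something with over 40 N, if the wrist force passes 120 N, or if a joint passes its speed limit or range.

## Robot

A 6-joint arm with a two-finger parallel gripper is mounted at the origin on the work surface. World frame = base frame: x ahead of the robot, y to its left, z up, the work surface at z = 0. Lengths are in m, angles in rad, forces in N, time in s.
With the tool pointing down it reaches from about 0.3 to 0.85 m from the base axis. Payload 4.2 kg.
Tool frame: the origin (TCP) lies midway between the tips of the shut fingers; the grasp point (between the pads) lies 19 mm behind it; z points along the fingers, y is the line along which they close (so a half turn about z gives the same grasp; the last joint's range is limited). The gripper opens to 91 mm and grips with 3 to 60 N. Pads are 32 mm wide; open, the fingers measure 118 mm over their backs; the gripper's body (76 mm by 178 mm) begins 60 mm behind the grasp point.
Start: joints at [1.323, 0.32, 1.565, -0, 1.257, -0.02], TCP at [0.13, 0.56, 0.214] pointing down, gripper open.
Joint ranges: [-3.11, 3.11], [-0.84, 2.01], [0.21, 2.61], [-1.34, 4.49], [0.05, 2.63], [-2.56, 2.56]. Speed limits (rad/s): [2.57, 2.57, 3.14, 3.14, 3.14, 3.14].

## Interface

Orientations are given as a 3x3 rotation matrix whose columns are the frame's x, y, z axes.
In Python, from station import robot gives the robot as it stands. Calls block until the motion is done:
- robot.goto(position, orientation): joint-space move of the TCP to a pose.
- robot.movel(position, rot=None, feed=0.15): straight line of the TCP; rot=None keeps the orientation; feed is the mean speed in m/s.
- robot.move_j(angles): joint-space move.
- robot.command_gripper(opening, effort=None): opening from 0.0 (shut) to 1.0 (fully open); effort is the grip in N (None keeps the last); returns when the fingers have stopped.
- robot.pause(seconds).
- robot.solve_ik(position, orientation): joint angles nearest the present ones, or None.
- robot.sense(): the state.
- robot.get_image(name): name is "scene" or "top" or "wrist"; returns a dict with "color" (420x560x3 uint8, red, green, blue), "range_z" (420x560 float32, m along the optical axis (not along the pixel's ray), 0 where there is no reading), "intrinsics" (3x3 intrinsics, pixels), "rvec" (rotation vector, rad) and "tvec" (3), from world to camera coordinates, as OpenCV has them; the wrist camera has in their place "tool_from_camera" (4x4, takes a point from camera to tool coordinates, whose origin is the TCP and whose axes are the flange's). Camera axes: x right, y down, z forward; pixel columns grow to the right and rows downward; lengths in m; the calibration is good to about 2 mm. A picture is of the moment at which its call begins: read the wrist's pose just before it.
A pose or a line that the arm cannot do raises robot.MotionError and nothing moves.
- robot.finish_job(): hands the job in; it is judged then, once.
The state is a dict: "clock": time; "joint_pos": joint angles; "qd": joint speeds; "joint_torque": joint torques, N m; "tool_pos": TCP position; "eef_rot": TCP orientation; "contact_force": force on the tool from outside, world axes, zero at the start; "moment": the same for the moment, N m; "width": opening from 0.0 (shut) to 1.0 (fully open); "grip_force": force on a finger pad.
Only numpy, scipy, OpenCV 4.12 (cv2) and the standard library are available. Lean on these libraries where they do the work, as an engineer would, in place of code of your own. Each camera call takes 0.05 s, during which the arm holds its last target. There are 200 camera calls.

## Working session

There is one attempt and no reset: what is moved stays moved. The work goes in short steps, each a Python script; the robot and the scene stay as the last script left them, time stands still between calls to the robot, and variables do not carry over. Pictures are saved under pics/ and viewed, at most 10 in all, crops included, and the job is handed in when it is done.

```bash
ls; mkdir -p pics
python3 - <<'E'
from station import robot
import cv2, numpy as np, pickle
s=robot.sense(); print(s['clock'],s['tool_pos'],s['contact_force'],s['width'])
for n in ['scene','top']:
    d=robot.get_image(n); pickle.dump(d,open(f'pics/{n}.pkl','wb'))
    cv2.imwrite(f'pics/{n}0.png',cv2.resize(d['color'][:,:,::-1],(800,600),interpolation=cv2.INTER_CUBIC))
    R=cv2.Rodrigues(d['rvec'])[0]; print(n,-R.T@np.ravel(d['tvec']),R,d['intrinsics'])
E
```

```text
pics
0.0 [0.12971603 0.55966215 0.21309984] [-0.70689517 -0.72534257  0.64507165] 0.9989683862064902
scene [ 1.33661021 -0.19084955  0.76482873] [[ 0.08236384  0.99658374  0.006087  ]
 [ 0.63835724 -0.0480655  -0.76823807]
 [-0.765321    0.06716072 -0.64013531]] [[457.25456919   0.         276.55821074]
 [  0.         457.25456919 204.2060777 ]
 [  0.           0.           1.        ]]
top [ 0.32539893 -0.11930612  1.46027907] [[ 0.01488112 -0.99975933 -0.01611959]
 [-0.98758384 -0.01217463 -0.15662036]
 [ 0.15638641  0.01825013 -0.98752733]] [[485.00072902   0.         288.31728872]
 [  0.         485.00072902 212.07699648]
 [  0.           0.           1.        ]]
```

View pics/scene0.png

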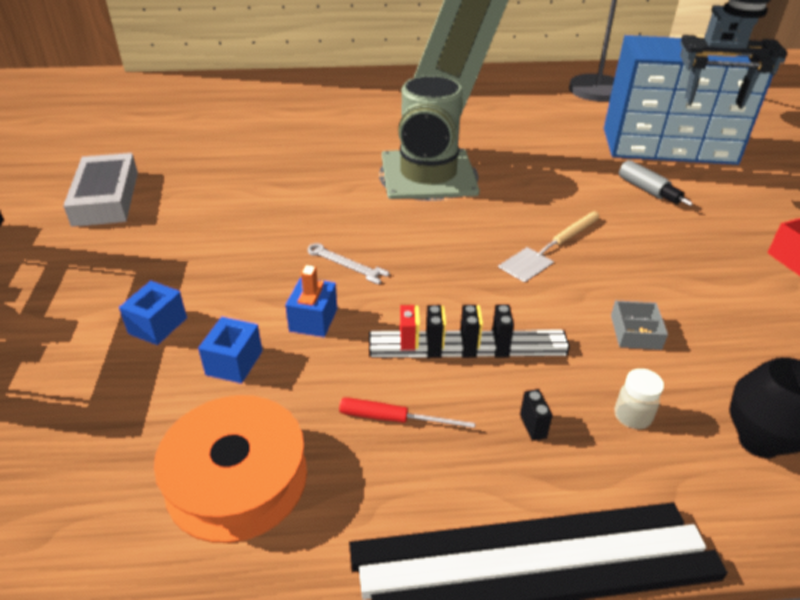

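View pics/top0.png

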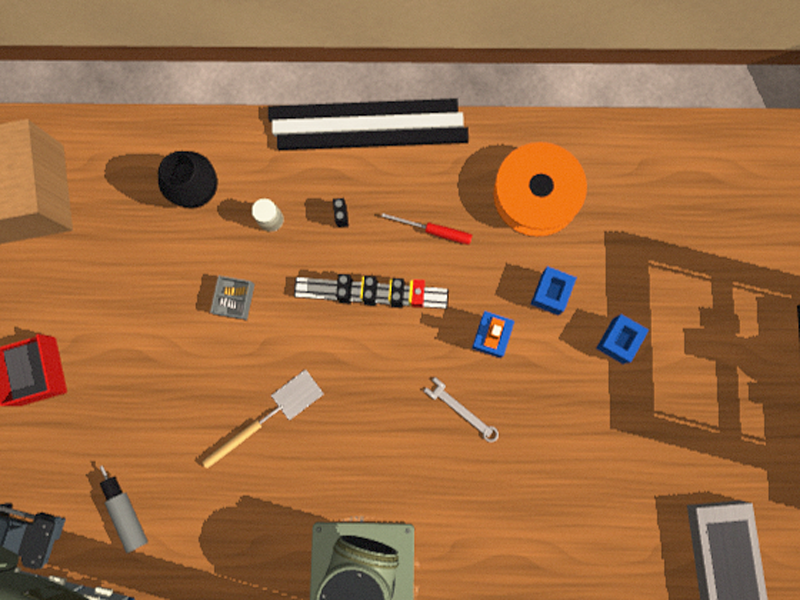

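Scene view (800x600): the holder carrying the orange stem is at (312,305), and the two look-alikes are at (153,311) and (231,349). In the top view the holder with the stem is at (493,333), with look-alikes at (553,290) and (624,338). The orange reel at (540,187) is not the spacer. The holder at (493,333) is nearest the base, so that is the one I choose. The rail runs from (295,287) to (448,298) in the top view, with the red stop at (418,292). Next I take close wrist views.

```bash
cat > h.py <<'E'
from station import robot
import cv2, numpy as np, pickle
def cam(d):
    """R,t world->camera"""
    if 'rvec' in d: return cv2.Rodrigues(d['rvec'])[0], np.ravel(d['tvec'])
    T=np.eye(4); T[:3,:3]=d['R']; T[:3,3]=d['p']
    M=np.linalg.inv(T@d['tool_from_camera']); return M[:3,:3],M[:3,3]
def ray(d,u,v):
    R,t=cam(d); k=np.linalg.inv(d['intrinsics'])@[u,v,1]; return -R.T@t, R.T@k
def at_z(d,u,v,z):
    o,r=ray(d,u,v); return o+r*(z-o[2])/r[2]
def at_depth(d,u,v):
    o,r=ray(d,u,v); return o+r*d['range_z'][int(round(v)),int(round(u))]
def tri(obs):
    A=np.zeros((3,3));b=np.zeros(3)
    for d,u,v in obs:
        o,r=ray(d,u,v); r=r/np.linalg.norm(r); P=np.eye(3)-np.outer(r,r); A+=P;b+=P@o
    return np.linalg.solve(A,b)
def down(yaw):
    """tool z down, tool y at angle yaw+90deg (closing line = world dir (-sin,cos))"""
    c,s=np.cos(yaw),np.sin(yaw); return np.array([[-c,-s,0],[-s,c,0],[0,0,-1.]])
def wrist(name):
    s=robot.sense(); d=robot.get_image('wrist'); d['R']=np.array(s['eef_rot']); d['p']=np.array(s['tool_pos'])
    pickle.dump(d,open(f'pics/{name}.pkl','wb')); return d
def load(n): return pickle.load(open(f'pics/{n}.pkl','rb'))
E
python3 - <<'E'
from h import *
d=load('top')
for n,u,v in [('stem',496,328),('railL',297,287),('railR',446,298),('hold0',481,314),('hold1',513,320),('hold2',504,356),('hold3',474,347),('stop',418,292),('b1',398,291),('b2',370,290),('b3',344,288)]:
    print(n,at_depth(d,u*.7,v*.7).round(4))
s=robot.sense(); print(np.array(s['eef_rot']).round(3)); 
d=wrist('w0'); print(d['tool_from_camera'].round(4),d['intrinsics'][0,0])
for y in (0,np.pi,-.25,):
  for p in ([.5,-.15,.35],[.45,-.2,.3],[.5,-.3,.2]):
    q=robot.solve_ik(p,down(y)); print(y,p,None if q is None else np.round(q,2))
E
```

```text
stem [ 0.4913 -0.2595  0.1131]
railL [0.5854 0.1519 0.0164]
railR [ 0.5658 -0.1645  0.0147]
hold0 [ 0.5343 -0.2393  0.0031]
hold1 [ 0.5223 -0.307   0.0029]
hold2 [ 0.4462 -0.2881 -0.0021]
hold3 [ 0.46   -0.2216  0.0441]
stop [ 0.5663 -0.1059  0.0819]
b1 [ 0.5695 -0.0651  0.0726]
b2 [ 0.5702 -0.0083  0.0762]
b3 [0.5746 0.0454 0.071 ]
[[-0.974  0.226 -0.   ]
 [ 0.226  0.974 -0.002]
 [ 0.    -0.002 -1.   ]]
[[-2.000e-04 -9.660e-01 -2.587e-01  7.170e-02]
 [ 1.000e+00 -0.000e+00 -8.000e-04 -2.000e-04]
 [ 8.000e-04 -2.587e-01  9.660e-01 -1.704e-01]
 [ 0.000e+00  0.000e+00  0.000e+00  1.000e+00]] 333.2444011108144
0 [0.5, -0.15, 0.35] [-0.31  0.18  1.42 -0.    1.54 -1.88]
0 [0.45, -0.2, 0.3] [-0.44  0.14  1.59 -0.    1.41 -2.01]
0 [0.5, -0.3, 0.2] [-0.56  0.34  1.57 -0.    1.23 -2.13]
3.141592653589793 [0.5, -0.15, 0.35] [-0.31  0.18  1.42 -0.    1.54  1.26]
3.141592653589793 [0.45, -0.2, 0.3] [-0.44  0.14  1.59 -0.    1.41  1.13]
3.141592653589793 [0.5, -0.3, 0.2] [-0.56  0.34  1.57 -0.    1.23  1.01]
-0.25 [0.5, -0.15, 0.35] [-0.31  0.18  1.42 -0.    1.54 -1.63]
-0.25 [0.45, -0.2, 0.3] [-0.44  0.14  1.59 -0.    1.41 -1.76]
-0.25 [0.5, -0.3, 0.2] [-0.56  0.34  1.57 -0.    1.23 -1.88]
```

Run:
```python
from h import *
R=down(-.06)
for n,p in [('rA',[.57,.0,.24]),('rB',[.57,-.09,.24]),('hB',[.49,-.2,.24]),('hA',[.47,-.27,.24])]:
    robot.goto(p,R); robot.pause(.2); d=wrist(n)
print(robot.sense()['clock'])
for n in ('rA','hA'): cv2.imwrite(f'pics/{n}.png',cv2.resize(load(n)['color'][:,:,::-1],(800,600),interpolation=cv2.INTER_CUBIC))
```

```text
5.1167
```

View pics/rA.png

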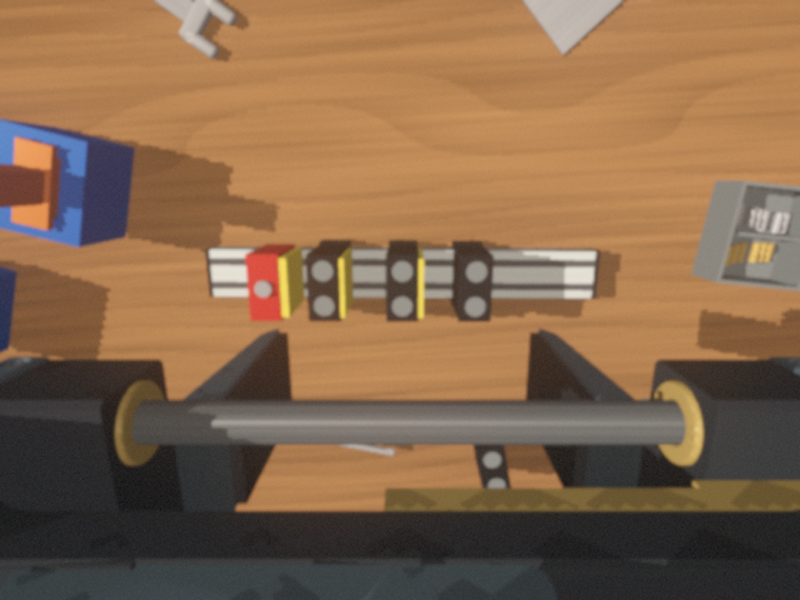

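View pics/hA.png

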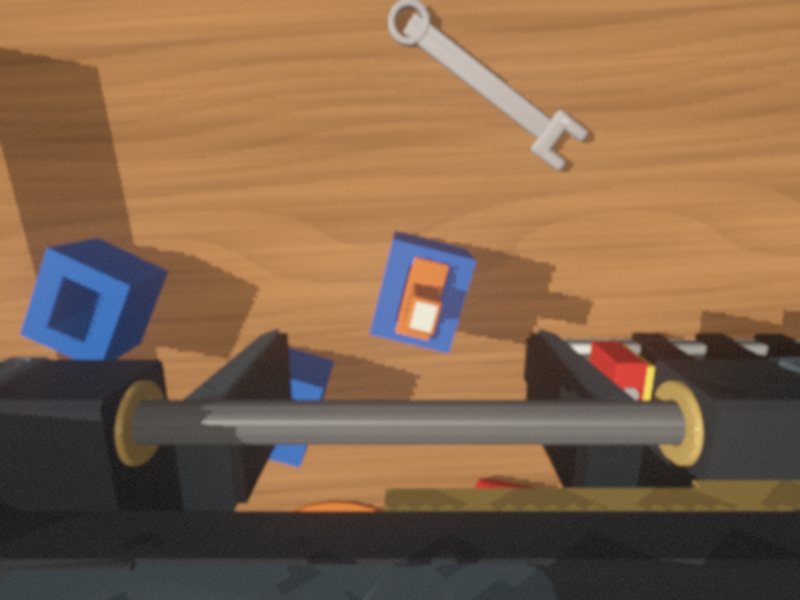

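Close views: in rA (800x600) the red stop is at (270,283) and its plate at (290,283). Brackets 1, 2 and 3 are at (325,280), (402,280) and (475,280), and the rail ends are at x=208 and x=598. In hA the holder is at (423,293) with the orange flange and the white spot at (424,317), which confirms the choice. Next I get exact poses from colour segmentation, depth and two views.

```bash
cat >> h.py <<'E'
def cloud(d):
    R,t=cam(d); z=d['range_z']; v,u=np.mgrid[:z.shape[0],:z.shape[1]]
    K=d['intrinsics']; P=np.stack([(u-K[0,2])/K[0,0]*z,(v-K[1,2])/K[1,1]*z,z],-1)
    P=(P-t)@R; P[z<=0]=np.nan; return P
def sel(d,lo,hi,box,mask=None):
    P=cloud(d); m=(P[...,2]>lo)&(P[...,2]<hi)&(P[...,0]>box[0])&(P[...,0]<box[1])&(P[...,1]>box[2])&(P[...,1]<box[3])
    if mask is not None: m&=mask
    return P[m]
def rect(Q): 
    (c,s,a)=cv2.minAreaRect((Q[:,:2]*1000).astype(np.float32)); return np.round(c,1),np.round(s,1),round(a,2)
def hsv(d): return cv2.cvtColor(d['color'],cv2.COLOR_RGB2HSV)
E
python3 - <<'E'
from h import *
obs=[]
for n in ('hA','hB'):
    d=load(n); h=hsv(d); H,S,V=cv2.split(h)
    blue=(H>100)&(H<125)&(S>120); org=(H<18)&(S>120)&(V>90)
    wh=(S<60)&(V>190)
    box=(.43,.55,-.32,-.2)
    for nm,m,lo,hi in [('blue',blue,.05,.07),('flange',org,.06,.075),('spot',wh,.09,.13)]:
        Q=sel(d,lo,hi,box,m)
        if len(Q)>5: print(n,nm,len(Q),'z',np.median(Q[:,2]).round(4),rect(Q),Q.mean(0).round(4))
    P=cloud(d); m=wh&(P[...,2]>.09)&(P[...,0]>.43)&(P[...,0]<.55)&(P[...,1]>-.32)&(P[...,1]<-.2)
    v,u=np.nonzero(m); obs.append((d,u.mean(),v.mean()))
print('spot tri',tri(obs).round(4))
for n in ('rA','rB'):
    d=load(n); H,S,V=cv2.split(hsv(d))
    al=(S<60)
    Q=sel(d,.013,.027,(.5,.63,-.2,.2),al); print(n,'rail',len(Q),np.median(Q[:,2]).round(4),rect(Q))
    T=sel(d,.065,.085,(.5,.63,-.2,.2)); print('parts z',np.median(T[:,2]).round(4))
    y=T[:,1]; hist,e=np.histogram(y,np.arange(-.15,.1,.002)); print(dict((round(a,3),b) for a,b in zip(e,hist) if b))
E
```

```text
hA blue 1601 z 0.0596 (array([ 487.2, -260.3]), array([60.8, 74.6]), 72.19) [ 0.482  -0.2643  0.0596]
hA flange 642 z 0.0656 (array([ 487. , -261.3]), array([26. , 58.8]), 72.34) [ 0.4782 -0.2605  0.0659]
hA spot 263 z 0.1102 (array([ 488.2, -261. ]), array([13.7, 18.5]), 71.55) [ 0.4877 -0.2608  0.1103]
hB blue 1621 z 0.0596 (array([ 487.2, -260.1]), array([61.8, 75. ]), 72.38) [ 0.4815 -0.2618  0.0596]
hB flange 678 z 0.0656 (array([ 487.3, -260.8]), array([25.3, 58.5]), 72.42) [ 0.4803 -0.256   0.0658]
hB spot 275 z 0.1103 (array([ 488., -261.]), array([13.7, 18.5]), 72.84) [ 0.4876 -0.261   0.1104]
spot tri [ 0.4875 -0.2609  0.1109]
rA rail 4684 0.0196 (array([574.9,  -5.6]), array([323. ,  41.3]), 86.25)
parts z 0.0736
{np.float64(-0.12): np.int64(6), np.float64(-0.118): np.int64(59), np.float64(-0.116): np.int64(82), np.float64(-0.114): np.int64(93), np.float64(-0.112): np.int64(86), np.float64(-0.11): np.int64(94), np.float64(-0.108): np.int64(89), np.float64(-0.106): np.int64(98), np.float64(-0.104): np.int64(91), np.float64(-0.102): np.int64(106), np.float64(-0.1): np.int64(
[... 3201 characters left out ...]
p.int64(90), np.float64(0.0): np.int64(96), np.float64(0.002): np.int64(90), np.float64(0.004): np.int64(93), np.float64(0.006): np.int64(84), np.float64(0.008): np.int64(59), np.float64(0.01): np.int64(13), np.float64(0.032): np.int64(1), np.float64(0.034): np.int64(100), np.float64(0.036): np.int64(141), np.float64(0.038): np.int64(92), np.float64(0.04): np.int64(100), np.float64(0.042): np.int64(92), np.float64(0.044): np.int64(95), np.float64(0.046): np.int64(93), np.float64(0.048): np.int64(89), np.float64(0.05): np.int64(96), np.float64(0.052): np.int64(90), np.float64(0.054): np.int64(90), np.float64(0.056): np.int64(88), np.float64(0.058): np.int64(59), np.float64(0.06): np.int64(6)}
```

Run:
```python
from h import *
for n in ('rA','rB'):
    d=load(n)
    for lo,hi,ylo,yhi,st in ((.013,.027,.07,.15,.004),(.068,.08,-.12,.06,.004)):
        Q=sel(d,lo,hi,(.5,.63,ylo,yhi))
        r=[]
        for y in np.arange(ylo,yhi,st):
            q=Q[(Q[:,1]>=y)&(Q[:,1]<y+st)]
            if len(q)>40: r.append((y+st/2,(q[:,0].min()+q[:,0].max())/2,np.ptp(q[:,0])))
        r=np.array(r); p=np.polyfit(r[:,0],r[:,1],1); print(n,'yaw',-np.arctan(p[0]).round(4),'x0',p[1].round(4),'w',np.median(r[:,2]).round(4), 'res',np.std(r[:,1]-np.polyval(p,r[:,0])).round(5))
y=-.309; R=down(y); g=np.array([.4878,-.261,.073])
robot.goto(g+[0,0,.06],R); robot.movel(g,feed=.12); robot.command_gripper(.1,40)
s=robot.sense(); print(s['width'],s['grip_force'],s['tool_pos'],s['contact_force'])
robot.movel(g+[0,0,.11],feed=.15); s=robot.sense(); print(s['clock'],s['contact_force'],s['tool_pos'],s['width'])
d=robot.get_image('scene'); R_,t=cam(d); c=R_@(g+[0,0,.06])+t; u,v=(d['intrinsics']@c)[:2]/c[2]; u,v=int(u),int(v); print(u,v)
cv2.imwrite('pics/lift.png',cv2.resize(d['color'][v-40:v+40,u-50:u+50,::-1],(750,600),interpolation=cv2.INTER_CUBIC))
```

```text
rA yaw -0.0637 x0 0.5755 w 0.0392 res 0.00019
rA yaw -0.0654 x0 0.5757 w 0.0495 res 0.00207
rB yaw -0.0646 x0 0.5757 w 0.0394 res 0.0001
rB yaw -0.0645 x0 0.5761 w 0.0493 res 0.00163
0.2159330664881215 39.99715983867645 [ 0.48779019 -0.26098876  0.07295227] [ 0.04015281 -0.41854817 -1.08532261]
8.25 [-1.13777124 -0.17388362 -1.37684143] [ 0.4871409  -0.26062357  0.18204356] 0.21416897162492535
213 181
```

View pics/lift.png

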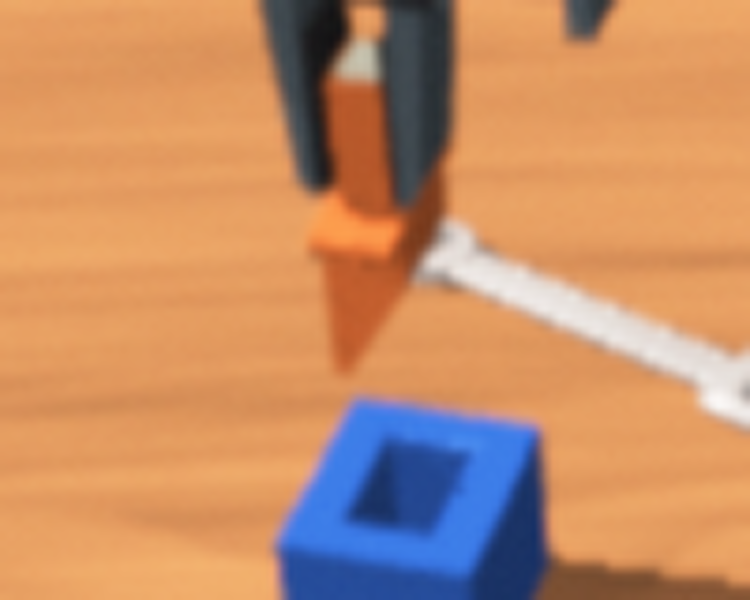

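The lifted spacer (flange at (370,235), nose at (343,372)) has its vertical flat face to the left, towards -y, and its bevel to the right, towards +y. No half turn is needed, only the rail's yaw of -0.0645. Next I measure part edges along the rail and move over gap 1.

```bash
cat >> h.py <<'E'
YAW=-.0645; RR=down(YAW); E=np.array([-np.sin(YAW),np.cos(YAW),0]); O=np.array([.5758,0,0])+0*E
def pt(s,z): return O+E*s+[0,0,z]
def cur(): 
    x=robot.sense(); p=np.array(x['tool_pos'])-O; return p@E,p[2],x
def edges(d):
    X=np.array([E[1],-E[0],0]); out=[]
    P=cloud(d); Q=P[(P[...,2]>.068)&(P[...,2]<.08)]; Q=Q-O
    Q=Q[np.abs(Q@X)<.018]; s=np.sort(Q@E); s=s[(s>-.15)&(s<.2)]
    k=np.nonzero(np.diff(s)>.003)[0]
    return [(round(a*1000,1),round(b*1000,1)) for a,b in zip(s[np.r_[0,k+1]],s[np.r_[k,len(s)-1]])]
def force(n=4):
    f=[]
    for _ in range(n): robot.pause(.02); f.append(robot.sense()['contact_force'])
    return np.mean(f,0)
E
python3 - <<'E'
from h import *
for n in ('rA','rB'): print(edges(load(n)))
e=edges(load('rB')); s0=e[0][1]/1000+.013+.002
robot.goto(pt(s0,.165),RR); robot.pause(.3)
for _ in range(3): print(force().round(2),[np.round(v*1000,2) for v in cur()[:2]])
print(s0,robot.sense()['clock'],np.array(robot.sense()['eef_rot']).round(4))
E
```

```text
[(np.float64(-118.2), np.float64(-88.3)), (np.float64(-74.7), np.float64(-47.5)), (np.float64(-17.0), np.float64(9.4)), (np.float64(35.7), np.float64(59.9))]
[(np.float64(-117.9), np.float64(-89.5)), (np.float64(-74.8), np.float64(-47.7)), (np.float64(-18.0), np.float64(10.0)), (np.float64(35.3), np.float64(59.8))]
[-0.05  0.31 -0.86] [np.float64(-75.41), np.float64(165.14)]
[ 0.04 -0.11 -0.8 ] [np.float64(-75.15), np.float64(165.12)]
[-0.07  0.46 -0.7 ] [np.float64(-74.92), np.float64(165.07)]
-0.0745 9.6333 [[-9.979e-01  6.520e-02  1.000e-04]
 [ 6.520e-02  9.979e-01 -0.000e+00]
 [-1.000e-04 -0.000e+00 -1.000e+00]]
```

```bash
cat >> h.py <<'E'
def feel(s,z,thr=1.0,step=.0004,maxd=.006):
    """move towards the stop until the plate pushes back (+E force)"""
    robot.pause(.3); f0=force(10)@E; s_=s
    while s-s_<maxd:
        s_-=step; robot.movel(pt(s_,z),feed=.01); f=force(4)@E-f0
        if f>thr: return s_,f0,f
    return s_,f0,None
def log(t,f0,z0):
    f=force(3); a=cur(); print(t,'s %.2f z %.2f F_E %.2f F_z %.2f t %.1f'%(a[0]*1e3,a[1]*1e3,f@E-f0,f[2]-z0,a[2]['clock']))
    return f@E-f0,f[2]-z0
E
python3 - <<'E'
from h import *
s0=-.0745
robot.movel(pt(s0,.131),feed=.06); robot.pause(.3); log('down',0,0)
r=feel(s0,.131); print(r); log('felt',r[1],-.8)
E
```

```text
down s -74.52 z 131.28 F_E 0.51 F_z -0.79 t 10.7
(-0.07569999999999999, np.float64(0.11332262892947345), np.float64(2.37888857064512))
felt s -75.31 z 131.03 F_E 2.22 F_z 0.52 t 12.2
```

```bash
cat >> h.py <<'E'
def press(s,f0,z0=-.8,zs=.131,zend=.0865):
    z=zs
    while z>zend+1e-6:
        z=max(z-.006,zend); robot.movel(pt(s,z),feed=.03); f=log('press %.1f'%(z*1e3),f0,z0)
        if abs(f[0])>10 or abs(f[1])>25: print('STOP'); return
    robot.pause(.4); log('hold',f0,z0)
E
python3 - <<'E'
from h import *
press(-.0757,.11)
E
```

```text
press 125.0 s -75.35 z 124.41 F_E 3.75 F_z -2.02 t 12.6
press 119.0 s -75.51 z 120.18 F_E 4.95 F_z 6.24 t 13.0
press 113.0 s -75.45 z 115.29 F_E 4.15 F_z 10.55 t 13.4
press 107.0 s -75.41 z 109.66 F_E 4.56 F_z 11.39 t 13.8
press 101.0 s -75.38 z 103.76 F_E 5.13 F_z 11.39 t 14.2
press 95.0 s -75.34 z 96.70 F_E 4.86 F_z 6.76 t 14.6
press 89.0 s -75.29 z 90.39 F_E 5.29 F_z 4.60 t 15.0
press 86.5 s -75.27 z 88.00 F_E 5.04 F_z 6.45 t 15.3
hold s -75.28 z 87.99 F_E 5.30 F_z 6.44 t 15.7
```

Run:
```python
from h import *
for ds in (.0003,.0006,.0009,.0011):
    robot.movel(pt(-.0757+ds,.0865),feed=.01); robot.pause(.1); log('+%.1f'%(ds*1e3),.11,-.8)
```

```text
+0.3 s -75.24 z 88.01 F_E 4.55 F_z 6.48 t 16.1
+0.6 s -75.18 z 87.98 F_E 4.21 F_z 5.56 t 16.5
+0.9 s -75.13 z 87.98 F_E 3.31 F_z 6.12 t 16.9
+1.1 s -75.12 z 87.96 F_E 2.42 F_z 6.23 t 17.3
```

Run:
```python
from h import *
for ds in (.0016,.002,.0024):
    robot.movel(pt(-.0757+ds,.0865),feed=.01); robot.pause(.12); log('+%.1f'%(ds*1e3),.11,-.8)
# withdraw, staying in line with neutral s
robot.movel(pt(-.0739,.150),feed=.08); robot.pause(.1); log('up',.11,-.8); robot.movel(pt(-.0739,.165),feed=.1)
robot.goto(pt(-.03,.19),RR); robot.pause(.2); d=wrist('g1'); print(edges(d)); print(robot.sense()['clock'])
H,S,V=cv2.split(hsv(d)); Q=sel(d,-1,1,(.4,.7,-.2,.2),(H>20)&(H<35)&(S>150)&(V>80)); 
cv2.imwrite('pics/g1.png',cv2.resize(d['color'][:,:,::-1],(800,600)))
```

```text
+1.6 s -75.02 z 87.88 F_E 0.77 F_z 6.04 t 17.7
+2.0 s -74.89 z 86.83 F_E -2.88 F_z 3.89 t 18.1
+2.4 s -74.77 z 85.89 F_E -5.46 F_z 1.97 t 18.6
up s -73.84 z 149.30 F_E 0.22 F_z 0.10 t 19.7
[(np.float64(-118.0), np.float64(-88.6)), (np.float64(-62.9), np.float64(-36.3)), (np.float64(-17.1), np.float64(10.0)), (np.float64(35.6), np.float64(60.1))]
20.525
```

View pics/g1.png

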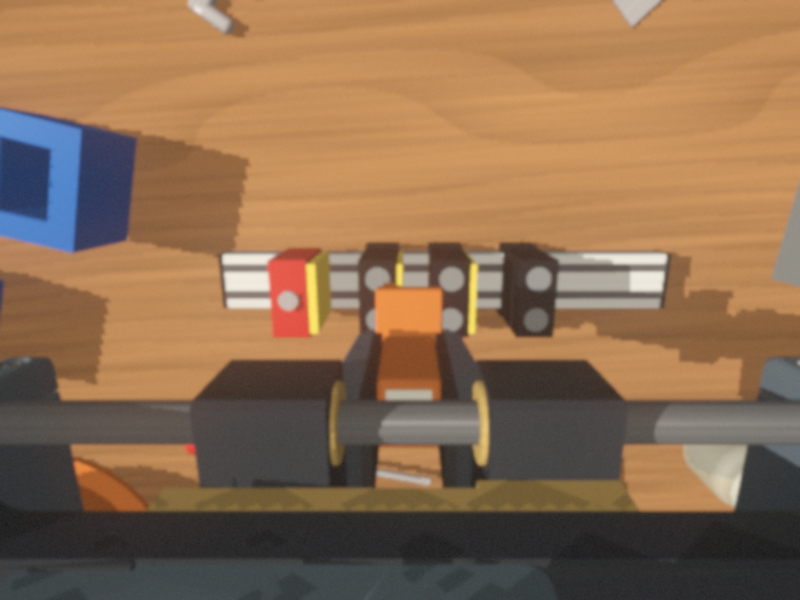

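Gap 1 now measures about 26 mm (plate edge (325,290), bracket1 edge (362,290) in the picture). Gap 2 runs from plate -36.3 to bracket2 at about -17.5. In gap 2 the near part can move, so I regulate the sideways force while pressing.

```bash
cat >> h.py <<'E'
def press2(s,f0,z0=-.8,zs=.131,zend=.0865,target=.5,k=.00022,step=.004):
    z=zs
    while z>zend+1e-6:
        z=max(z-step,zend); robot.movel(pt(s,z),feed=.03); robot.pause(.04)
        f=log('press %.1f cmd %.2f'%(z*1e3,s*1e3),f0,z0)
        if abs(f[0])>8 or abs(f[1])>25: print('STOP'); return s
        s+=np.clip((f[0]-target)*k,-.0003,.0004)
    for _ in range(4):
        robot.movel(pt(s,z),feed=.01); robot.pause(.1); f=log('hold cmd %.2f'%(s*1e3),f0,z0); s+=np.clip((f[0]-target)*k,-.0003,.0004)
    return s
E
python3 - <<'E'
from h import *
s0=-.0208
robot.goto(pt(s0,.165),RR); robot.movel(pt(s0,.131),feed=.06)
r=feel(s0,.131,thr=.9,step=.00035); print(r)
if r[2] is not None:
    log('felt',r[1],-.8); s=press2(r[0]+.0001,r[1]); print('end s',s)
E
```

```text
(-0.022549999999999997, np.float64(0.09854954674143637), np.float64(1.9749438609041072))
felt s -22.21 z 131.04 F_E 2.35 F_z 0.61 t 23.6
press 127.0 cmd -22.45 s -22.22 z 126.67 F_E 2.86 F_z -1.40 t 24.0
press 123.0 cmd -22.05 s -22.12 z 122.71 F_E 2.73 F_z -0.96 t 24.3
press 119.0 cmd -21.65 s -21.97 z 118.85 F_E 0.33 F_z -0.59 t 24.7
press 115.0 cmd -21.69 s -22.05 z 115.09 F_E -1.39 F_z 0.09 t 25.1
press 111.0 cmd -21.99 s -22.03 z 111.82 F_E 0.29 F_z 6.91 t 25.5
press 107.0 cmd -22.03 s -22.06 z 107.82 F_E -0.31 F_z 5.81 t 25.8
press 103.0 cmd -22.21 s -22.05 z 103.86 F_E 0.03 F_z 6.49 t 26.2
press 99.0 cmd -22.31 s -22.07 z 99.18 F_E 0.28 F_z 3.54 t 26.6
press 95.0 cmd -22.36 s -22.11 z 94.66 F_E 1.81 F_z 1.33 t 27.0
press 91.0 cmd -22.07 s -22.05 z 90.55 F_E 1.44 F_z 0.68 t 27.3
press 87.0 cmd -21.86 s -22.00 z 86.61 F_E 0.37 F_z 0.97 t 27.7
press 86.5 cmd -21.89 s -21.99 z 86.51 F_E 0.29 F_z 2.76 t 28.1
hold cmd -21.94 s -22.00 z 86.49 F_E 0.51 F_z 3.23 t 28.5
hold cmd -21.94 s -22.01 z 86.47 F_E 0.13 F_z 3.62 t 28.9
hold cmd -22.02 s -21.99 z 86.47 F_E 0.19 F_z 4.60 t 29.3
hold cmd -22.09 s -22.02 z 86.46 F_E 0.72 F_z 3.38 t 29.7
end s -0.022038714204378872
```

Run:
```python
from h import *
f0=.10
for c in (-22.5,-21.5,-22.0):
    robot.movel(pt(c/1e3,.0865),feed=.01); robot.pause(.15); log('cmd %.1f'%c,f0,-.8)
robot.movel(pt(-.0220,.150),feed=.08); robot.movel(pt(-.022,.165),feed=.1)
robot.goto(pt(.01,.19),RR); robot.pause(.2); d=wrist('g2'); print(edges(d),robot.sense()['clock'],force())
```

```text
cmd -22.5 s -22.11 z 86.23 F_E 3.96 F_z 0.05 t 30.1
cmd -21.5 s -21.94 z 86.30 F_E -1.04 F_z -1.96 t 30.6
cmd -22.0 s -21.97 z 86.54 F_E 0.72 F_z -1.49 t 31.0
[(np.float64(-117.6), np.float64(-88.3)), (np.float64(-63.0), np.float64(-35.5)), (np.float64(-9.6), np.float64(16.9)), (np.float64(35.8), np.float64(60.0))] 32.7833 [-0.1073218  -0.03425476 -0.80758587]
```

Run:
```python
from h import *
s0=.0326
robot.goto(pt(s0,.165),RR); robot.movel(pt(s0,.131),feed=.06)
r=feel(s0,.131,thr=.9,step=.0003); print(r)
if r[2] is not None:
    log('felt',r[1],-.8); s=press2(r[0]+.0002,r[1]); print('end s',s)
```

```text
(0.03109999999999999, np.float64(0.03492163414913352), np.float64(1.3265386679536135))
felt s 31.30 z 131.01 F_E 1.84 F_z -0.20 t 35.9
press 127.0 cmd 31.30 s 31.33 z 126.76 F_E 1.97 F_z 0.12 t 36.3
press 123.0 cmd 31.62 s 31.47 z 122.90 F_E -0.09 F_z 0.02 t 36.7
press 119.0 cmd 31.49 s 31.44 z 118.91 F_E 0.58 F_z -0.06 t 37.0
press 115.0 cmd 31.51 s 31.40 z 114.98 F_E -0.85 F_z -0.58 t 37.4
press 111.0 cmd 31.22 s 31.32 z 111.38 F_E -0.39 F_z 3.05 t 37.8
press 107.0 cmd 31.02 s 31.31 z 107.23 F_E 1.33 F_z 4.13 t 38.2
press 103.0 cmd 31.20 s 31.33 z 103.00 F_E 1.24 F_z 3.70 t 38.5
press 99.0 cmd 31.36 s 31.36 z 98.27 F_E 1.42 F_z -0.77 t 38.9
press 95.0 cmd 31.56 s 31.41 z 94.39 F_E 0.43 F_z -1.84 t 39.3
press 91.0 cmd 31.55 s 31.42 z 90.65 F_E -0.03 F_z -1.96 t 39.7
press 87.0 cmd 31.43 s 31.40 z 86.74 F_E 0.50 F_z -1.35 t 40.0
press 86.5 cmd 31.43 s 31.42 z 86.65 F_E 0.26 F_z 1.26 t 40.4
hold cmd 31.38 s 31.43 z 86.66 F_E 0.68 F_z 2.11 t 40.8
hold cmd 31.42 s 31.42 z 86.63 F_E 0.18 F_z 3.32 t 41.2
hold cmd 31.35 s 31.41 z 86.49 F_E 0.25 F_z 2.59 t 41.6
hold cmd 31.29 s 31.39 z 86.46 F_E 1.47 F_z 2.13 t 42.0
end s 0.03150485626630472
```

Run:
```python
from h import *
for c in (31.1,31.8,31.4):
    robot.movel(pt(c/1e3,.0865),feed=.01); robot.pause(.15); log('cmd %.1f'%c,.03,-.8)
robot.movel(pt(.0314,.150),feed=.08); robot.movel(pt(.0314,.165),feed=.1)
robot.goto(pt(-.02,.20),RR); robot.pause(.25); d=wrist('g3'); print(edges(d),robot.sense()['clock'])
a=np.array([.4876,-.2609,0]); R=down(-.309)
robot.goto(a+[0,0,.185],R); robot.pause(.3); d=wrist('h3'); print(robot.sense()['tool_pos'],robot.sense()['clock'])
H,S,V=cv2.split(hsv(d)); Q=sel(d,.05,.07,(.42,.56,-.33,-.2),(H>100)&(H<125)&(S>120)); print(rect(Q),len(Q))
cv2.imwrite('pics/h3.png',cv2.resize(d['color'][:,:,::-1],(800,600)))
```

```text
cmd 31.1 s 31.35 z 86.34 F_E 2.90 F_z 1.01 t 42.4
cmd 31.8 s 31.45 z 86.35 F_E 0.29 F_z -0.38 t 42.9
cmd 31.4 s 31.43 z 86.37 F_E 1.18 F_z -0.73 t 43.3
[(np.float64(-118.1), np.float64(-88.3)), (np.float64(-62.8), np.float64(-35.8)), (np.float64(-9.8), np.float64(17.6)), (np.float64(43.2), np.float64(67.7))] 45.2417
[ 0.48799994 -0.26020899  0.18502369] 46.6
(array([ 481.6, -258.4]), array([61.4, 63.2]), 72.51) 2380
```

View pics/h3.png

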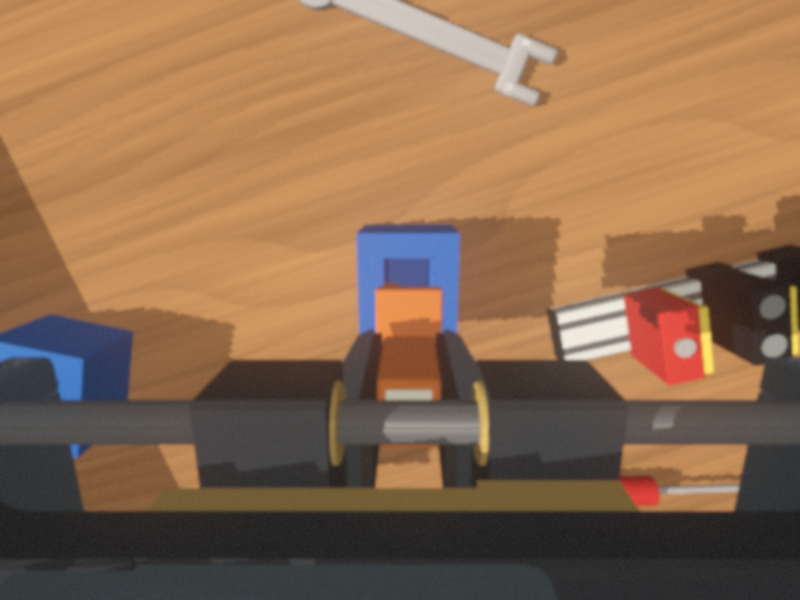

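The holder (408,280) and its pocket lie straight under the spacer. The gaps measure about 26 mm each. Now I insert at the grasp pose I recorded.

Run:
```python
from h import *
a=np.array([.48779,-.26099,0]); 
robot.movel(a+[0,0,.14],feed=.08); robot.pause(.3); print(robot.sense()['tool_pos'])
for z in (.128,.115,.102,.09,.082,.077,.0745,.0735):
    robot.movel(a+[0,0,z],feed=.05); f=force(2); print(z,robot.sense()['tool_pos'].round(4) if hasattr(robot.sense()['tool_pos'],'round') else robot.sense()['tool_pos'],f.round(1))
    if abs(f[2]+.8)>8 or np.hypot(f[0],f[1])>6: print('STOP'); break
print(robot.sense()['clock'])
```

```text
[ 0.48798275 -0.26109878  0.14042094]
0.128 [ 0.4876 -0.2609  0.1276] [-0.5  0.2 -0.4]
0.115 [ 0.4877 -0.2609  0.1148] [-0.5  0.3  0.1]
0.102 [ 0.4877 -0.261   0.1018] [-0.3  0.5 -0.5]
0.09 [ 0.4877 -0.2609  0.0898] [-0.   0.4 -0.7]
0.082 [ 0.4876 -0.2609  0.0817] [-0.1 -0.2 -0.7]
0.077 [ 0.4877 -0.2609  0.0768] [ 0.3 -0.6 -0.6]
0.0745 [ 0.4877 -0.261   0.0744] [ 0.2 -0.3 -1.3]
0.0735 [ 0.4878 -0.261   0.0735] [-0.2 -0.1 -1. ]
50.5417
```

Run:
```python
from h import *
a=np.array([.48779,-.26099,0])
robot.command_gripper(.6); robot.pause(.2); robot.movel(a+[0,0,.2],feed=.15); 
robot.goto([.47,-.27,.26],down(-.06)); robot.pause(.2)
d=wrist('end'); H,S,V=cv2.split(hsv(d)); box=(.42,.56,-.33,-.2)
for nm,m,lo,hi in [('blue',(H>100)&(H<125)&(S>120),.05,.07),('spot',(S<60)&(V>190),.09,.13),('flange',(H<18)&(S>120)&(V>90),.06,.08)]:
    Q=sel(d,lo,hi,box,m); print(nm,len(Q),np.median(Q[:,2]).round(4),rect(Q))
robot.goto(pt(-.02,.24),RR); robot.pause(.3); print(edges(wrist('end2')),robot.sense()['clock'])
```

```text
blue 1345 0.0596 (array([ 487. , -260.4]), array([60.1, 73.9]), 72.27)
spot 242 0.1103 (array([ 487.5, -261.3]), array([13.8, 18.3]), 71.62)
flange 603 0.0655 (array([ 486.9, -261.8]), array([26. , 58.5]), 71.72)
[(np.float64(-118.3), np.float64(-88.7)), (np.float64(-63.0), np.float64(-35.8)), (np.float64(-10.0), np.float64(17.6)), (np.float64(43.2), np.float64(67.6))] 54.4583
```

The spacer is back in the holder at its original height (spot at 0.110 m), and all three gaps read about 26 mm.

```bash
python3 -c "
from station import robot
print(robot.finish_job())"
```

```text
the job is handed in; nothing more can be done
None
```

The job is handed in at about 55 s of the 72 s allowed: all three gaps were set with the spacer and measure about 26 mm on the camera (25.6–25.8 mm), and the spacer hangs released in its holder; no verdict was returned, and snugness was judged from wrist forces alone.

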